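# Seat a specimen vial in the transport carrier with sprung tongs

### The job

Take the sprung tongs out of their stand and squeeze them on the cap of the amber specimen vial to carry it, upright and untouched by the gripper, from the steel tray into the well of the transport carrier. With the tongs, press it down until it meets the solid stop and hold that push, firm but careful at about 13 N (it cracks at 24 N), for about half a second; squeeze the cap no harder than needed, then release the vial there. Finally stand the tongs back upright in their stand and let go, leaving the radio, the mug and the mouse alone.

Things in the scene. Friction and masses are not known exactly. Their poses are not given: they have to be found in the camera images.
- tongs: Loose sprung steel tongs (80 g) standing upright, tips down, in the stand. Origin: bottom of the tips, midway between the jaws; z up along the tongs, y the line along which the two arms close, x across. 124 mm tall to the top of the bow; 3 mm thick arms 14 mm wide hinge 115 mm above the origin; widest when open, 54 mm in y, at 35 to 60 mm above the origin
- tongs_grip (a point): Midway between the two flat grey finger plates outside the arms, 75 mm above the tips: where to take the tongs from above, closing along their y. Each plate is 20 mm wide, 24 mm high. Width over them: 48 mm relaxed (50 mm at their lower edges, touched first), 40 mm with the jaws on the vial's cap. The spring pushes out with 4 N relaxed, 8.5 N at 40 mm
- tongs_jaws (a point): Midway between the vee jaws, 9 mm above the tips. The jaws are 16 mm wide, 18 mm high (0 to 18 mm above the tips) and centre a round cap. Gap of the jaws = about 14 mm + 2.5 x (width over the finger plates - 40 mm): 35 mm relaxed, 7 mm at the stops. On the cap, a force F on the finger plates presses each jaw with about 0.39 x (F - 8.5 N)
- stand: Fixed white pot for the tongs, open on top: inside 24 mm (x) by 60 mm (y), walls 5 mm thick, 45 mm high over the table, inner floor 5 mm above the table, with a 75 x 100 mm foot plate 5 mm thick. Origin: centre of its underside; its y is the direction in which the tongs' y must lie (either way round)
- tray: Fixed shallow steel tray 130 x 130 mm, rim 14 mm high, floor 5 mm above the table. Origin: centre of its underside
- vial: Loose shouldered amber glass vial, 45 g, 52 mm tall, standing upright on the tray: round body 26 mm in diameter up to its flat shoulder at 32 mm, then a white round cap 14 mm in diameter and 20 mm tall. The lower edge of the body is bevelled. The shoulder takes the push of the tongs' tips. The glass breaks if the finger plates are squeezed with more than about 50 N. Origin: centre of its underside, z up along its axis
- carrier: Fixed grey transport block 85 x 85 x 52 mm (foot plate 105 x 105 x 6 mm) with one round well in the middle of its top. Origin: centre of its underside, z up
- well (a point): Centre of the round well's mouth, 30 mm in diameter with a 3 mm bevel, 52 mm above the carrier's origin. A sliding rest lies 12 mm below the mouth; the vial pushes it down against 4 N of friction (it stays where pushed) until the vial meets a solid stop 18 to 26 mm below the mouth: that depth differs each time, cannot be seen, and is felt as a steep rise of force
- radio: Bystander: loose black handheld radio, 35 x 58 x 100 mm with a 85 mm aerial, standing upright; origin at the centre of its underside
- mug: Bystander: loose white mug, 80 mm in diameter, 90 mm high; origin at the centre of its underside
- mouse: Bystander: loose round black computer mouse, 60 mm in diameter, 32 mm high; origin at the centre of its underside

How it is judged:
On the way, in this order (a step that is already met when the one before it is completed fails the run):
1. the vial is held clear of the tray between the jaws of the tongs (z of vial in the frame of tray above 0.025 m and contact force between vial and tongs above 0.3 N and contact force between vial and tray below 0.01 N), for 0.2 s.
2. the vial stands upright in the well, at least 16 mm deep, and is pressed on its stop with 8 N or more by the tongs (horizontal distance between vial and well below 0.005 m and z of vial in the frame of carrier below 0.036 m and angle between vial's own z axis and vertical below 0.15 rad and contact force between vial and carrier above 8 N and contact force between vial and tongs above 4 N), for 0.4 s.
At the end, for the whole second after the job is handed in: The vial stands in the carrier's well, within 5 mm of its axis, tilted less than 0.15 rad, at least 16 mm below the mouth, at rest and free of the tongs; the tongs stand in the stand (within 12 mm of its centre, tips within 5 mm of its floor, tilted less than 0.2 rad), at rest (horizontal distance between vial and well below 0.005 m and z of vial in the frame of carrier below 0.036 m and angle between vial's own z axis and vertical below 0.15 rad and linear speed of each of vial, tongs below 0.02 m/s and contact force between vial and tongs below 0.05 N and horizontal distance between tongs and stand below 0.012 m and z of tongs in the frame of stand below 0.01 m and angle between tongs's own z axis and vertical below 0.2 rad); the robot touches nothing.
It fails at once if the gripper or arm touches the vial (contact force between any of the fingers, the arm and vial above 0.2 N).
It fails at once if the vial is pressed on the carrier with more than 24 N (contact force between vial and carrier above 24 N).
It fails at once if the tongs squeeze or push the vial with more than 60 N in all (contact force between vial and tongs above 60 N).
It fails at once if the vial is tipped by more than 0.6 rad (angle between vial's own z axis and vertical above 0.6 rad).
It fails at once if a bystander is moved by more than 20 mm (distance of any of radio, mug, mouse from where it was at the start of the episode above 0.02 m).
It also fails if it takes over 69 s, if anything falls off the work surface, if the arm or the gripper's body presses on something with over 40 N, if the wrist force passes 120 N, or if a joint passes its speed limit or range.

### The arm

A 7-joint arm with a two-finger parallel gripper is mounted at the origin on the work surface. World frame = base frame: x ahead of the robot, y to its left, z up, the work surface at z = 0. Lengths are in m, angles in rad, forces in N, time in s.
With the tool pointing down it reaches from about 0.4 to 0.85 m from the base axis. Payload 10.4 kg.
Tool frame: the origin (TCP) lies midway between the tips of the shut fingers; the grasp point (between the pads) lies 19 mm behind it; z points along the fingers, y is the direction in which the jaws open and shut (so a half turn about z gives the same grasp; the last joint's range is limited). The gripper opens to 85 mm and grips with 20 to 120 N. Pads are 22 mm wide; open, the fingers measure 114 mm over their backs; the gripper's body (76 mm by 85 mm) begins 54 mm behind the grasp point. The pads swing forward as they close: fully open they stand 13 mm farther back than shut.
Start: joints at [-1.22, 0.332, -0.065, 1.46, 0.022, 1.35, -0.088], TCP at [0.228, 0.582, 0.231] pointing down, gripper open.
Joint ranges: [-2.6, 2.6], [-0.5, 2.12], [-1.47, 1.34], [0.16, 2.42], [-1.27, 4.41], [0.06, 2.06], [-2.6, 2.6]. Speed limits (rad/s): [2.22, 2.22, 2.79, 2.79, 3.14, 3.14, 3.14].

### API

Orientations are given as a unit quaternion [x, y, z, w].
In Python, from workcell import manip, viewer gives the robot as it stands.
- The arm moves only by the tool move_arm, never from a script. Its argument "deltas" is a list of rows, each a list of 7 numbers: the shift along the tool's x, y, z in m, then the turn, a rotation vector about the tool's x, y, z in degrees, then the opening, from -1 (shut) to 1 (fully open). In form: [[dx, dy, dz, wx, wy, wz, gripper], ...]. A call has 1 to 10 rows; each row shifts and turns the commanded pose from where the row before left it, along the tool's axes as they then stand; what a row does not reach is not made up. A row lasts 1/8 s, in which the tool goes at most 62.5 mm and 10.7 degrees, less where a joint would pass 70% of its speed; a pose out of reach is approached as far as the arm can. A call with a gripper value outside its range is refused whole. The fingers move at their own pace and stop on an object; "force" is the grip in N (left out, the last holds). Time passes only in rows, so rows that do not move let the fingers close. It gives the time, the measured TCP pose, the force and the opening at its end, in the units of the state.
- manip.get_obs(): the state, without advancing time (a new reading comes with each control period).
- viewer.camera(name): name is "scene" or "top"; returns (picture, depth): 384x512x3 uint8, red, green, blue; 384x512 float32, m along the optical axis (not along the pixel's ray), 0 where there is no reading.
- viewer.calibration(name): a dict with "fx", "fy", "cx", "cy" (pixels), "R" (3x3) and "t" (3): a world point X has camera coordinates R X + t. Camera axes: x right, y down, z forward; pixel columns grow to the right and rows downward; lengths in m; the calibration is good to about 2 mm. A picture is of the moment at which its call begins. calibration takes no time and is no camera call.
- manip.hand_in(): hands the job in, once; it reports no verdict.
The state is a dict: "clock": time; "joint_pos": joint angles; "joint_velocities": joint speeds; "tau": joint torques, N m; "position": TCP position; "ee_rot": TCP orientation; "ft_force": force on the tool from outside, world axes, zero at the start; "torque": the same for the moment, N m; "grip_width": opening from 0.0 (shut) to 1.0 (fully open).
Only numpy, scipy, OpenCV 4.12 (cv2) and the standard library are available. Lean on these libraries where they do the work, as an engineer would, in place of code of your own. Each camera call takes 0.05 s, during which the arm holds its last target.

## Working session

There is one attempt and no reset: what is moved stays moved. The work goes in short steps, Python scripts to look and compute and a tool call to move; the robot and the scene stay as the last step left them, time stands still between calls to the robot, and variables do not carry over. Pictures are saved under pics/ and viewed, and the job is handed in when it is done.

Besides the shell and the picture viewer there is one more tool, called after "Request:" as a command line: name --pt "numbers of a row" for each row, then --argument value for the rest. move_arm: Moves the arm, as the interface text tells. Its arguments: {"type":"object","properties":{"deltas":{"type":"array"},"force":{"type":"number"}},"required":["deltas"]}

```bash
mkdir -p pics; ls
cat > h.py <<'E'
import numpy as np, cv2, json
from workcell import manip, viewer
def K(n):
    c=viewer.calibration(n); return c
def grab(n,tag):
    p,d=viewer.camera(n); cv2.imwrite(f'pics/{tag}.png',p[:,:,::-1]); np.savez(f'pics/{tag}.npz',p=p,d=d); return p,d
def load(tag):
    z=np.load(f'pics/{tag}.npz'); return z['p'],z['d']
def cloud(n,d):
    c=K(n); v,u=np.mgrid[:d.shape[0],:d.shape[1]]
    P=np.stack([(u-c['cx'])/c['fx']*d,(v-c['cy'])/c['fy']*d,d],-1)
    W=(P-np.array(c['t']))@np.array(c['R']); W[d==0]=np.nan; return W
def ray(n,u,v,z):
    c=K(n);R=np.array(c['R']);t=np.array(c['t']);C=-R.T@t
    D=R.T@np.array([(u-c['cx'])/c['fx'],(v-c['cy'])/c['fy'],1]); return C+D*(z-C[2])/D[2]
def proj(n,X):
    c=K(n);q=np.array(c['R'])@np.array(X)+np.array(c['t']);return c['fx']*q[0]/q[2]+c['cx'],c['fy']*q[1]/q[2]+c['cy']
E
python3 - <<'E'
from h import *
o=manip.get_obs()
for k,v in o.items(): print(k,np.round(v,4))
for n in('scene','top'):
    grab(n,n+'0'); c=K(n); print(n,c['fx'],-np.array(c['R']).T@np.array(c['t'])); print(np.round(c['R'],3))
E
```

```text
pics
clock 0.0
joint_pos [-1.2196  0.3328 -0.0647  1.4609  0.0216  1.3499 -0.0885]
joint_velocities [-0.0006  0.0011  0.0002 -0.0004  0.0012 -0.     -0.0001]
tau [ 0.00000e+00 -6.25448e+01  4.94000e-02 -3.91607e+01  1.64000e-02
  9.90000e-03  0.00000e+00]
position [0.2281 0.5815 0.2305]
ee_rot [ 1.858e-01  9.826e-01 -7.000e-04 -1.000e-04]
ft_force [-0.2098 -0.1282  0.7431]
torque [ 0.0231  0.0805 -0.0086]
grip_width 1.0016
scene 374.5519116929087 [1.02669856 0.4056265  0.70598596]
[[-0.644  0.765 -0.002]
 [ 0.583  0.489 -0.649]
 [-0.496 -0.419 -0.761]]
top 453.5865674968865 [0.55200477 0.08048114 1.08943179]
[[ 0.028 -0.999  0.025]
 [-0.998 -0.029 -0.053]
 [ 0.053 -0.023 -0.998]]
```

View pics/scene0.png

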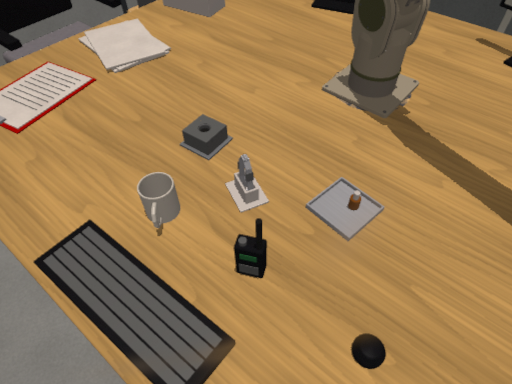

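View pics/top0.png

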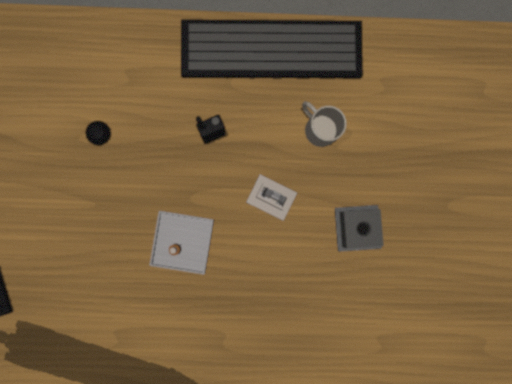

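The scene shows the stand at (247,180), vial (354,200), carrier (205,130), mug (160,198) and radio (251,255). In the top view these are tongs (273,196), vial (175,249), well (363,228), mug (326,125), radio (212,129) and mouse (98,132). Next I'll measure them.

Run:
```python
from h import *
p,d=load('top0'); s,ds=load('scene0')
def crop(im,x0,y0,w,h,k): return cv2.resize(im[y0:y0+h,x0:x0+w,::-1],None,fx=k,fy=k,interpolation=cv2.INTER_CUBIC)
a=crop(p,240,168,64,56,6);b=crop(p,145,205,72,72,5);c=crop(p,328,198,62,60,5)
def pad(i,h,w): o=np.zeros((h,w,3),np.uint8); o[:i.shape[0],:i.shape[1]]=i; return o
r1=np.hstack([pad(a,360,390),pad(b,360,390)])
cv2.imwrite('pics/c1.png',r1)
a=crop(s,220,145,60,70,5);b=crop(s,300,175,90,65,4);c2=crop(s,178,112,60,50,5)
cv2.imwrite('pics/c2.png',np.hstack([pad(a,350,300),pad(c2,350,300)]))
cv2.imwrite('pics/c3.png',np.hstack([pad(b,300,370),pad(c,300,310)]))
W=cloud('top',d)
# depth: tops
for nm,(x0,y0,x1,y1) in dict(tongs=(245,170,300,222),vial=(148,208,215,275),car=(330,200,388,255),radio=(190,110,230,148),mug=(298,98,350,150)).items():
    Z=W[y0:y1,x0:x1]; 
    print(nm,[np.round(np.nanpercentile(Z[...,2],q),3) for q in(1,10,50,90,99,100)])
    if nm in('tongs','vial'):
        zt=np.nanmax(Z[...,2]); 
        for lo,hi in ((.025,.035),(.035,.05),(.05,.07),(.07,.1),(.1,.14)):
            m=(Z[...,2]>lo)&(Z[...,2]<hi)
            if m.any(): print(lo,hi,m.sum(),np.round(Z[m].mean(0),4),np.round(Z[m].min(0),3),np.round(Z[m].max(0),3))
```

```text
tongs [np.float64(-0.004), np.float64(-0.001), np.float64(0.003), np.float64(0.045), np.float64(0.125), np.float64(0.13)]
0.025 0.035 21 [ 0.5824 -0.0192  0.0307] [ 0.566 -0.043  0.025] [0.598 0.028 0.035]
0.035 0.05 187 [ 0.5949 -0.0088  0.0448] [ 0.566 -0.048  0.035] [0.625 0.026 0.049]
0.05 0.07 6 [ 0.5977 -0.0032  0.0545] [ 0.58  -0.043  0.051] [0.608 0.015 0.06 ]
0.07 0.1 30 [ 0.5998 -0.0006  0.0875] [ 0.577 -0.036  0.071] [0.614 0.014 0.1  ]
0.1 0.14 130 [ 0.596  -0.0095  0.1179] [ 0.583 -0.032  0.101] [0.61 0.01 0.13]
vial [np.float64(-0.004), np.float64(-0.001), np.float64(0.004), np.float64(0.012), np.float64(0.039), np.float64(0.059)]
0.025 0.035 21 [0.4689 0.2092 0.0324] [0.456 0.2   0.027] [0.479 0.225 0.035]
0.035 0.05 52 [0.468  0.2128 0.0379] [0.456 0.202 0.035] [0.479 0.225 0.047]
0.05 0.07 31 [0.4677 0.2134 0.0558] [0.462 0.207 0.053] [0.473 0.22  0.059]
car [np.float64(-0.003), np.float64(-0.0), np.float64(0.009), np.float64(0.054), np.float64(0.057), np.float64(0.061)]
radio [np.float64(-0.004), np.float64(-0.001), np.float64(0.002), np.float64(0.102), np.float64(0.185), np.float64(0.188)]
mug [np.float64(-0.004), np.float64(-0.001), np.float64(0.004), np.float64(0.08), np.float64(0.092), np.float64(0.096)]
```

View pics/c1.png

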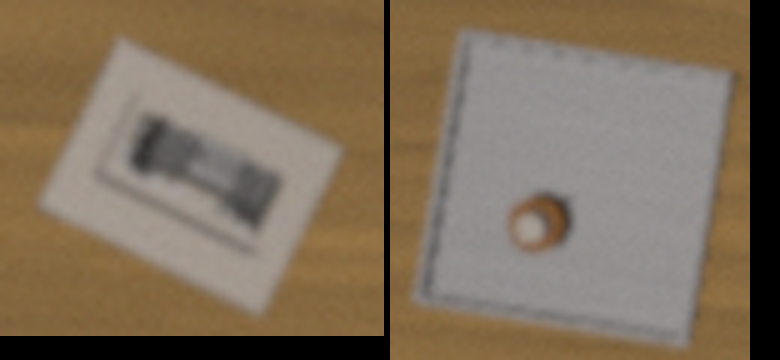

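View pics/c2.png

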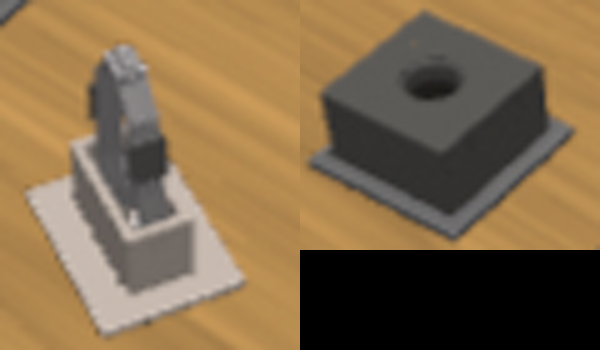

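View pics/c3.png

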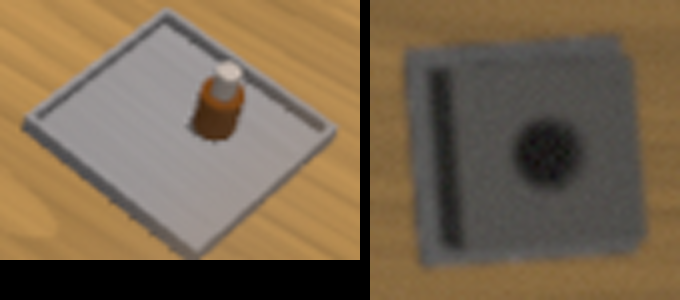

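```bash
cat > meas.py <<'E'
from h import *
def up(p,x0,y0,x1,y1,k=8): return cv2.resize(p[y0:y1,x0:x1],None,fx=k,fy=k,interpolation=cv2.INTER_CUBIC)
def big(m):
    cs,_=cv2.findContours(m.astype(np.uint8),cv2.RETR_EXTERNAL,cv2.CHAIN_APPROX_NONE); return max(cs,key=cv2.contourArea)
def px(c,x0,y0,k=8): return np.array([(c[0]+.5)/k-.5+x0,(c[1]+.5)/k-.5+y0])
def hsv(im): return cv2.cvtColor(im,cv2.COLOR_RGB2HSV)
def rect(n,cnt,x0,y0,z,k=8):
    pts=np.array([ray(n,*px(q[0],x0,y0,k),z)[:2] for q in cnt],np.float32)
    return cv2.minAreaRect(pts)
E
python3 - <<'E'
from meas import *
p,_=load('top0'); s,_=load('scene0')
# stand foot plate: low saturation in top
b=(240,168,304,224); im=up(p,*b); h=hsv(im); m=(h[...,1]<70)
r=rect('top',big(m),b[0],b[1],.005); print('stand foot top',r)
b=(218,145,280,215); im=up(s,*b); h=hsv(im); m=(h[...,1]<60)
c=big(m); print('scene foot hull-ish',[np.round(ray('scene',*px(q[0],b[0],b[1]),.005),4) for q in cv2.approxPolyDP(cv2.convexHull(c),12,True)])
# plates dark in top
b=(255,180,292,212); im=up(p,*b); h=hsv(im); m=(h[...,2]<115)&(h[...,1]<70)
c=big(m); 
for z in(.115,.09): print('tongs dark top',z,rect('top',c,b[0],b[1],z))
print(np.percentile(h[...,2],[1,5,25,50]))
# carrier foot
b=(328,198,390,258); im=up(p,*b); h=hsv(im); m=(h[...,1]<70)
print('carrier foot',rect('top',big(m),b[0],b[1],.006))
b=(350,215,376,241); im=up(p,*b); h=hsv(im); v=h[...,2]; print(np.percentile(v,[2,50]))
t=(np.percentile(v,2)+np.percentile(v,60))/2; (cc,a,an)=cv2.fitEllipse(big(v<t)); q=px(cc,b[0],b[1]); print('well top',q,np.array(a)/8,ray('top',*q,.052),ray('top',*q,.046))
b=(194,120,217,138); im=up(s,*b); v=hsv(im)[...,2]; t=(np.percentile(v,2)+np.percentile(v,60))/2; (cc,a,an)=cv2.fitEllipse(big(v<t)); q=px(cc,b[0],b[1]); print('well scene',q,np.array(a)/8,an,ray('scene',*q,.052))
# vial
for n,pic,b in(('top',p,(163,238,188,262)),('scene',s,(344,186,366,214))):
    im=up(pic,*b); h=hsv(im); mb=(h[...,1]>90)&((h[...,0]<14)|(h[...,0]>170)); mb=(h[...,1]>100)
    c=big(mb); (cc,R)=cv2.minEnclosingCircle(c); x=cv2.boundingRect(c); print(n,'amber bbox',px(x[:2],*b[:2]),np.array(x[2:])/8, 'circ',px(cc,*b[:2]),R/8)
    hh=im[...,2].astype(int); mc=(h[...,1]<70)&(h[...,2]>175 if n=='top' else h[...,2]>185)
    c=big(mc); (cc,a,an)=cv2.fitEllipse(c); q=px(cc,*b[:2]); print(n,'cap',q,np.array(a)/8,ray(n,*q,.057),ray(n,*q,.047), 'vmax',h[...,2].max())
E
```

```text
stand foot top ((0.5947647094726562, -0.010221347212791443), (0.1014738604426384, 0.07632382959127426), 65.369873046875)
scene foot hull-ish [array([ 0.4963, -0.1008,  0.005 ]), array([0.5832, 0.0504, 0.005 ]), array([0.6496, 0.0201, 0.005 ]), array([ 0.6081, -0.0692,  0.005 ]), array([ 0.508 , -0.1065,  0.005 ])]
tongs dark top 0.115 ((0.5923668742179871, -0.00523105263710022), (0.054021913558244705, 0.021125927567481995), 64.29389953613281)
tongs dark top 0.09 ((0.5934023857116699, -0.007430091500282288), (0.05540786683559418, 0.021667959168553352), 64.29380798339844)
[ 69.  90. 130. 152.]Traceback (most recent call last):
  File "<stdin>", line 15, in <module>
  File "meas.py", line 8, in rect
    pts=np.array([ray(n,*px(q[0],x0,y0,k),z)[:2] for q in cnt],np.float32)
                  ~~~^^^^^^^^^^^^^^^^^^^^^^^
  File "h.py", line 14, in ray
    c=K(n);R=np.array(c['R']);t=np.array(c['t']);C=-R.T@t
  File "h.py", line 4, in K
    c=viewer.calibration(n); return c
ValueError: time passes only in moves, steps and waits
```

```bash
sed -i 's/^def K(n):/_c={}\ndef K(n):/; s/    c=viewer.calibration(n); return c/    if n not in _c: _c[n]=viewer.calibration(n)\n    return _c[n]/' h.py
python3 - <<'E'
from meas import *
p,_=load('top0'); s,_=load('scene0')
b=(328,198,390,258); im=up(p,*b); h=hsv(im); m=(h[...,1]<70)
print('carrier foot',rect('top',big(m),b[0],b[1],.006))
b=(350,215,376,241); im=up(p,*b); h=hsv(im); v=h[...,2]; print(np.percentile(v,[2,50]))
t=(np.percentile(v,2)+np.percentile(v,60))/2; (cc,a,an)=cv2.fitEllipse(big(v<t)); q=px(cc,b[0],b[1]); print('well top',q,np.array(a)/8,ray('top',*q,.052),ray('top',*q,.046))
b=(194,120,217,138); im=up(s,*b); v=hsv(im)[...,2]; t=(np.percentile(v,2)+np.percentile(v,60))/2; (cc,a,an)=cv2.fitEllipse(big(v<t)); q=px(cc,b[0],b[1]); print('well scene',q,np.array(a)/8,an,ray('scene',*q,.052))
b=(175,110,236,162); im=up(s,*b); h=hsv(im); m=(h[...,1]<60);c=big(m)
print('carrier scene foot',[np.round(ray('scene',*px(q[0],b[0],b[1]),.006),4) for q in cv2.approxPolyDP(cv2.convexHull(c),10,True)])
for n,pic,b in(('top',p,(163,238,188,262)),('scene',s,(344,186,366,214))):
    im=up(pic,*b); h=hsv(im); mb=(h[...,1]>100)
    c=big(mb); (cc,R)=cv2.minEnclosingCircle(c); x=cv2.boundingRect(c); q=px(cc,*b[:2]);print(n,'amber bbox',px(x[:2],*b[:2]),np.array(x[2:])/8, 'circ',q,R/8,ray(n,*q,.037))
    mc=(h[...,1]<70)&(h[...,2]>(175 if n=='top' else 185))
    c=big(mc); (cc,a,an)=cv2.fitEllipse(c); q=px(cc,*b[:2]); print(n,'cap',q,np.array(a)/8,ray(n,*q,.057),ray(n,*q,.047), 'vmax',h[...,2].max())
    # dump
    cv2.imwrite(f'pics/v_{n}.png',np.hstack([im[...,::-1],np.dstack([mb*255]*3).astype(np.uint8),np.dstack([mc*255]*3).astype(np.uint8)]))
print(proj('top',[.468,.212,.057]),proj('scene',[.468,.212,.057]))
E
```

```text
carrier foot ((0.5273456573486328, -0.22148379683494568), (0.1051490530371666, 0.10999663919210434), 5.487635612487793)
[26. 80.]
well top [362.97041035 228.32008743] [12.86690807 13.08304787] [ 0.52708165 -0.21894268  0.052     ] [ 0.52693751 -0.2206744   0.046     ]
well scene [204.04180145 128.26700687] [ 6.39761353 10.74444675] 83.69591522216797 [ 0.52912033 -0.21709308  0.052     ]
carrier scene foot [array([ 0.4526, -0.3109,  0.006 ]), array([ 0.4439, -0.2266,  0.006 ]), array([ 0.4718, -0.1727,  0.006 ]), array([ 0.575 , -0.1612,  0.006 ]), array([ 0.5842, -0.2636,  0.006 ]), array([ 0.5365, -0.3036,  0.006 ])]
top amber bbox [170.0625 244.0625] [9.75  9.875] circ [174.5884285  248.82238674] 5.175295352935791 [0.46797802 0.21209573 0.037     ]Traceback (most recent call last):
  File "<stdin>", line 14, in <module>
  File "meas.py", line 4, in big
    cs,_=cv2.findContours(m.astype(np.uint8),cv2.RETR_EXTERNAL,cv2.CHAIN_APPROX_NONE); return max(cs,key=cv2.contourArea)
                                                                                              ~~~^^^^^^^^^^^^^^^^^^^^^^^^
ValueError: max() iterable argument is empty
```

Run:
```python
from meas import *
p,_=load('top0'); s,_=load('scene0')
for n,pic,b in(('top',p,(163,238,188,262)),('scene',s,(344,186,366,214))):
    im=up(pic,*b); h=hsv(im); mb=(h[...,1]>100)
    cap=im.copy(); mc=(h[...,2]>145)&(h[...,1]<110) if n=='top' else (h[...,2]>185)
    if n=='top':
        full=np.zeros(mb.shape,np.uint8); cv2.drawContours(full,[cv2.convexHull(big(mb))],-1,1,-1); mc=(full>0)&(h[...,1]<90)
    c=big(mb); (cc,R)=cv2.minEnclosingCircle(c); x=cv2.boundingRect(c); q=px(cc,*b[:2]);print(n,'amber bbox',px(x[:2],*b[:2]),np.array(x[2:])/8, 'circ',q,R/8)
    c=big(mc); x=cv2.boundingRect(c); print('cap bbox',px(x[:2],*b[:2]),np.array(x[2:])/8); (cc,a,an)=cv2.fitEllipse(c); q=px(cc,*b[:2]); print(n,'cap',q,np.array(a)/8,ray(n,*q,.057),ray(n,*q,.047))
    cv2.imwrite(f'pics/v_{n}.png',np.hstack([im[...,::-1],np.dstack([mb*255]*3).astype(np.uint8),np.dstack([mc*255]*3).astype(np.uint8)]))
for z in(.057,.037,.005): print(z,proj('top',[.468,.212,z]),proj('scene',[.468,.212,z]))
```

```text
top amber bbox [170.0625 244.0625] [9.75  9.875] circ [174.5884285  248.82238674] 5.175295352935791
cap bbox [170.4375 246.5625] [6.    6.875]
top cap [173.73773575 249.45718765] [4.62992287 7.04607916] [0.46810217 0.21145532 0.057     ] [0.4672895  0.21272391 0.047     ]
scene amber bbox [348.0625 194.1875] [12.625 15.25 ] circ [354.20484829 201.79499435] 7.9382004737854
cap bbox [354.1875 190.8125] [5.25 3.5 ]
scene cap [356.90463257 192.44582319] [3.11396909 5.05241871] [0.46701338 0.21545282 0.057     ] [0.45838939 0.2125225  0.047     ]
0.057 (np.float64(173.49392792213686), np.float64(249.49645832989248)) (np.float64(355.3565999463036), np.float64(191.9561420957592))
0.037 (np.float64(174.63051805302382), np.float64(248.81385972786643)) (np.float64(353.7327771417663), np.float64(197.55746100150947))
0.005 (np.float64(176.36124890549428), np.float64(247.77443977490785)) (np.float64(351.25000886811256), np.float64(206.12168169785295))
```

```bash
cd pics; python3 -c "
import cv2,numpy as np
a=cv2.imread('v_top.png');b=cv2.imread('v_scene.png');w=max(a.shape[1],b.shape[1])
o=[np.pad(i,((0,0),(0,w-i.shape[1]),(0,0))) for i in(a,b)];cv2.imwrite('v_both.png',np.vstack(o))"
```

```text
(no output)
```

View pics/v_both.png

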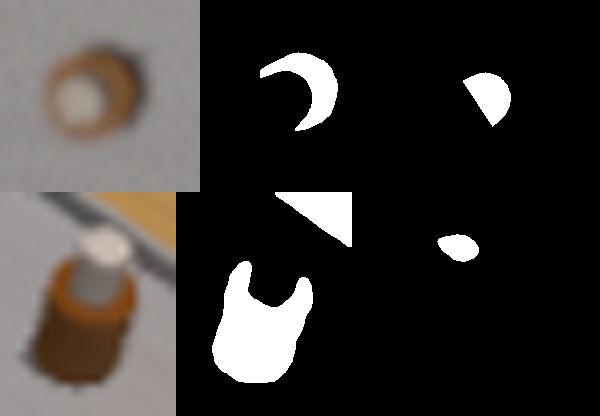

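Run:
```python
from meas import *
p,_=load('top0'); s,_=load('scene0')
for n,pic,b in(('top',p,(163,238,188,262)),('scene',s,(344,186,366,214))):
    im=up(pic,*b); f=im.astype(int); rb=f[...,0]-f[...,2]
    t=25 if n=='top' else 35
    m=(rb>t)
    if n=='scene': m[:70]=0
    c=big(m); hull=cv2.convexHull(c); (cc,a,an)=cv2.fitEllipse(hull); x=cv2.boundingRect(c); q=px(cc,*b[:2]); print(n,'body hull ell',q,np.array(a)/8,px(x[:2],*b[:2]),np.array(x[2:])/8, [ray(n,*q,z)[:2].round(4) for z in(.034,.03,.021)])
    h=hsv(im)
    mc=(f.min(-1)>(120 if n=='top' else 150)); 
    if n=='top':
        fu=np.zeros(m.shape,np.uint8); cv2.drawContours(fu,[hull],-1,1,-1); mc=(rb<45)&(fu>0)&(f[...,0]>140)
    c=big(mc); (cc,a,an)=cv2.fitEllipse(c); q=px(cc,*b[:2]); print(n,'cap',q,np.array(a)/8,ray(n,*q,.057).round(4))
    cv2.imwrite(f'pics/w_{n}.png',np.pad(np.hstack([im[...,::-1],np.dstack([m*255]*3).astype(np.uint8),np.dstack([mc*255]*3).astype(np.uint8)]),((0,0),(0,600-3*im.shape[1]),(0,0))))
cv2.imwrite('pics/w.png',np.vstack([cv2.imread('pics/w_top.png'),cv2.imread('pics/w_scene.png')]))
```

```text
top body hull ell [173.92717266 249.28842163] [11.48367691 12.01554108] [168.1875 243.6875] [11.75 11.5 ] [array([0.4666, 0.214 ]), array([0.4663, 0.2145]), array([0.4656, 0.2156])]
top cap [171.98040581 250.49506664] [5.70210791 6.31869221] [0.4657 0.2153 0.057 ]
scene body hull ell [354.37401199 201.2657795 ] [12.52849865 17.21702194] [348.3125 194.3125] [12.625 15.125] [array([0.4742, 0.218 ]), array([0.4709, 0.2169]), array([0.4635, 0.2144])]
scene cap [351.27526474 200.44066334] [16.00763893 27.84883308] [0.4955 0.2179 0.057 ]
```

View pics/w.png

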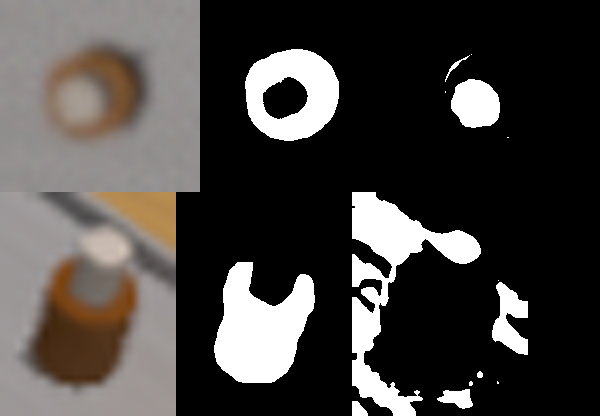

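```bash
cat > go.py <<'E'
import sys
from h import *
from scipy.spatial.transform import Rotation as Rn
def st(tgt=None,yaw=65.2):
    o=manip.get_obs(); R=Rn.from_quat(o['ee_rot']).as_matrix(); p=np.array(o['position'])
    print('t',o['clock'],'p',p.round(4),'ft',np.round(o['ft_force'],2),'w',round(float(o['grip_width']),4),'j',np.round(o['joint_pos'],2))
    y=np.degrees(np.arctan2(R[1,1],R[0,1])); print('yaw',round(y,2),'tilt xy',R[:2,2].round(4))
    # desired
    a=np.radians(yaw); Y=np.array([np.cos(a),np.sin(a),0]); Z=np.array([0,0,-1.]); X=np.cross(Y,Z); D=np.stack([X,Y,Z],1)
    print('rotvec deg',np.degrees(Rn.from_matrix(R.T@D).as_rotvec()).round(2))
    if tgt is not None:
        d=np.array(tgt)-p; print('delta tool(now)',(R.T@d).round(4),'tool(desired)',(D.T@d).round(4),'dist',np.linalg.norm(d).round(3))
if __name__=='__main__':
    a=[float(x) for x in sys.argv[1:]]; st(a[:3] if a else None)
E
python3 go.py .595 -.0098 .2
```

```text
t 0.1 p [0.2281 0.5815 0.2306] ft [-1.01 -0.59  0.95] w 0.9963 j [-1.22  0.33 -0.06  1.46  0.02  1.35 -0.09]
yaw 68.59 tilt xy [-0.0004 -0.0012]
rotvec deg [-0.07  0.    3.39]
delta tool(now) [-0.5575 -0.4165  0.0312] tool(desired) [-0.5811 -0.3829  0.0306] dist 0.697
```

Request:
move_arm --pt "0 0 0 0 0 3.4 1" --pt "-0.036 -0.024 0 0 0 0 1" --pt "-0.036 -0.024 0 0 0 0 1" --pt "-0.036 -0.024 0 0 0 0 1" --pt "-0.036 -0.024 0 0 0 0 1" --pt "-0.036 -0.024 0 0 0 0 1" --pt "-0.036 -0.024 0 0 0 0 1" --pt "-0.036 -0.024 0 0 0 0 1" --pt "-0.036 -0.024 0 0 0 0 1" --pt "-0.036 -0.024 0 0 0 0 1" --force 20

```text
clock: 1.35
position: [0.4321, 0.2484, 0.2311]
ee_rot: [0.215, 0.977, -0.0, -0.0]
ft_force: [0.2, 0.8, -0.0]
grip_width: 1.001
```

```bash
python3 go.py .595 -.0098 .2
```

```text
t 1.35 p [0.4321 0.2484 0.2311] ft [ 0.22  0.76 -0.05] w 1.0014 j [-0.81  0.05  0.2   1.8  -0.01  1.3   0.53]
yaw 65.18 tilt xy [-0.0003 -0.0001]
rotvec deg [-0.01 -0.01 -0.02]
delta tool(now) [-0.2563 -0.166   0.0311] tool(desired) [-0.2562 -0.1661  0.0311] dist 0.307
```

Request:
move_arm --pt "-0.036 -0.0235 0 0 0 0 1" --pt "-0.036 -0.0235 0 0 0 0 1" --pt "-0.036 -0.0235 0 0 0 0 1" --pt "-0.036 -0.0235 0 0 0 0 1" --pt "-0.036 -0.0235 0 0 0 0 1" --pt "-0.036 -0.0235 0.01 0 0 0 1" --pt "-0.025 -0.016 0.01 0 0 0 1" --pt "-0.01 -0.005 0.01 0 0 0 1" --pt "0 0 0 0 0 0 1"

```text
clock: 2.48
position: [0.5909, -0.0023, 0.2001]
ee_rot: [0.215, 0.977, -0.0, -0.001]
ft_force: [0.2, 0.3, -0.2]
grip_width: 0.999
```

```bash
python3 go.py .595 -.0098 .2; python3 -c "
from h import *
grab('top','top1');s,_=grab('scene','scene1')
cv2.imwrite('pics/s1c.png',cv2.resize(s[60:260,140:340,::-1],None,fx=3,fy=3))"
```

```text
t 2.475 p [ 0.5909 -0.0023  0.2001] ft [ 0.21  0.32 -0.24] w 0.9986 j [-0.44  0.29  0.45  1.62 -0.13  1.27  1.17]
yaw 65.17 tilt xy [-0.0021 -0.0001]
rotvec deg [-0.06 -0.11 -0.03]
delta tool(now) [-0.0069 -0.0051  0.0001] tool(desired) [-0.0069 -0.0051  0.0001] dist 0.009
```

View pics/s1c.png

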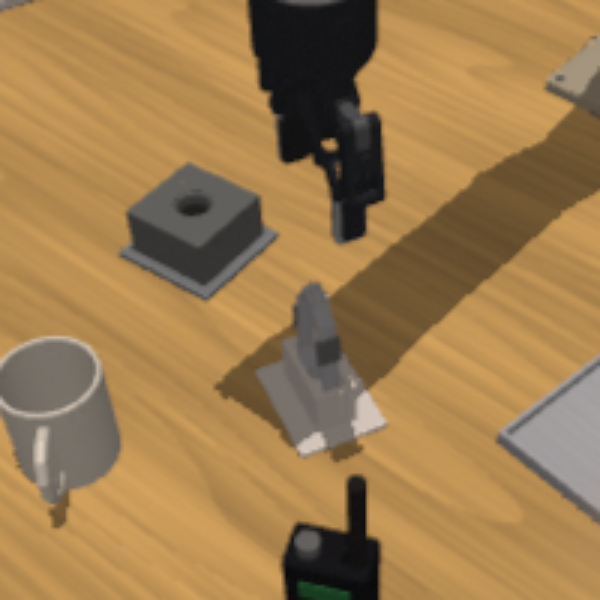

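Request:
move_arm --pt "-0.007 -0.005 0.01 0 0 0 1" --pt "0 0 0.03 0 0 0 1" --pt "0 0 0.03 0 0 0 1" --pt "0 0 0.03 0 0 0 1" --pt "0 0 0.02 0 0 0 1" --pt "0 0 0.012 0 0 0 1" --pt "0 0 0.007 0 0 0 1" --pt "0 0 0 0 0 0 1"

```text
clock: 3.58
position: [0.5958, -0.01, 0.0623]
ee_rot: [0.215, 0.977, 0.0, 0.0]
ft_force: [-0.0, 0.2, 1.0]
grip_width: 0.999
```

```bash
python3 go.py .595 -.0098 .061
```

```text
t 3.575 p [ 0.5958 -0.01    0.0623] ft [-0.04  0.23  0.98] w 0.9993 j [-0.4   0.44  0.42  1.74 -0.21  1.    1.24]
yaw 65.19 tilt xy [0.0001 0.0001]
rotvec deg [ 0.01  0.   -0.01]
delta tool(now) [ 0.0008 -0.0002  0.0013] tool(desired) [ 0.0008 -0.0002  0.0013] dist 0.002
```

Request:
move_arm --pt "0 0 0.001 0 0 0 0.3" --pt "0 0 0 0 0 0 0.2" --pt "0 0 0 0 0 0 0.12" --pt "0 0 0 0 0 0 0.12" --pt "0 0 0 0 0 0 0.12" --pt "0 0 0 0 0 0 0.12"

```text
clock: 4.32
position: [0.596, -0.0101, 0.0617]
ee_rot: [0.215, 0.977, 0.0, 0.0]
ft_force: [-0.5, -0.7, 5.9]
grip_width: 0.564
```

```bash
python3 go.py .595 -.0098 .061;  python3 -c "
from h import *
s,_=grab('scene','scene2');p,_=grab('top','top2')
cv2.imwrite('pics/s2c.png',np.hstack([cv2.resize(s[120:220,190:290,::-1],None,fx=4,fy=4,interpolation=2),cv2.resize(p[150:250,220:320,::-1],None,fx=4,fy=4,interpolation=2)]))"
```

```text
t 4.325 p [ 0.596  -0.0101  0.0617] ft [-0.47 -0.66  5.86] w 0.5644 j [-0.4   0.44  0.42  1.74 -0.21  1.    1.24]
yaw 65.18 tilt xy [0.0007 0.0001]
rotvec deg [ 0.02  0.04 -0.02]
delta tool(now) [ 0.0011 -0.0001  0.0007] tool(desired) [ 0.0011 -0.0001  0.0007] dist 0.001
```

View pics/s2c.png

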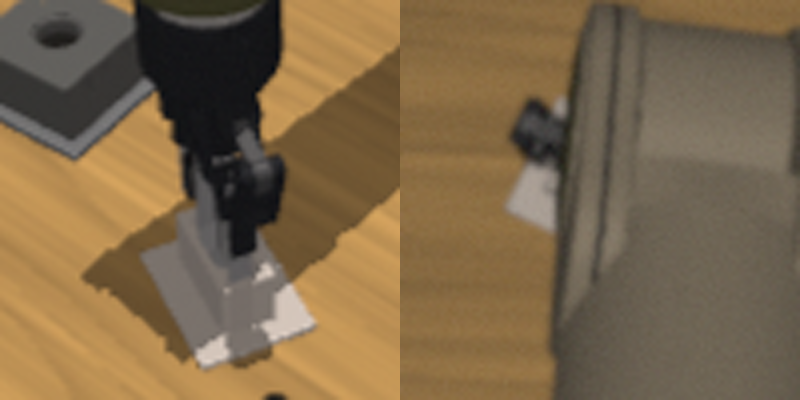

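Request:
move_arm --pt "0 0 -0.0005 0 0 0 0.08" --pt "0 0 -0.0005 0 0 0 0.04" --pt "0 0 0 0 0 0 0.04" --pt "0 0 0 0 0 0 0.04"

```text
clock: 4.92
position: [0.5956, -0.0098, 0.0621]
ee_rot: [0.215, 0.977, 0.0, -0.0]
ft_force: [-0.0, 0.3, -0.9]
grip_width: 0.515
```

```bash
python3 go.py
```

```text
t 4.925 p [ 0.5956 -0.0098  0.0621] ft [-0.02  0.31 -0.91] w 0.515 j [-0.4   0.44  0.42  1.74 -0.21  1.    1.24]
yaw 65.19 tilt xy [-0.0004  0.0002]
rotvec deg [ 0.   -0.02 -0.01]
```

Request:
move_arm --pt "0 0 -0.01 0 0 0 0.04" --pt "0 0 -0.02 0 0 0 0.04" --pt "0 0 -0.03 0 0 0 0.04" --pt "0 0 -0.03 0 0 0 0.04" --pt "0 0 -0.02 0 0 0 0.04" --pt "0 0 0 0 0 0 0.04"

```text
clock: 5.68
position: [0.5969, -0.0101, 0.175]
ee_rot: [0.215, 0.977, 0.001, 0.002]
ft_force: [-0.3, -0.9, -1.4]
grip_width: 0.519
```

```bash
python3 go.py .4663 .214 .17;  python3 -c "
from h import *
s,_=grab('scene','scene3');p,_=grab('top','top3')
cv2.imwrite('pics/s3c.png',np.hstack([cv2.resize(s[80:220,170:310,::-1],None,fx=4,fy=4,interpolation=2)]))"
```

```text
t 5.675 p [ 0.5969 -0.0101  0.175 ] ft [-0.3  -0.94 -1.44] w 0.5186 j [-0.43  0.32  0.45  1.64 -0.15  1.21  1.19]
yaw 65.18 tilt xy [0.0042 0.0009]
rotvec deg [ 0.15  0.2  -0.02]
delta tool(now) [0.2126 0.1486 0.0047] tool(desired) [0.2125 0.1487 0.005 ] dist 0.259
```

View pics/s3c.png

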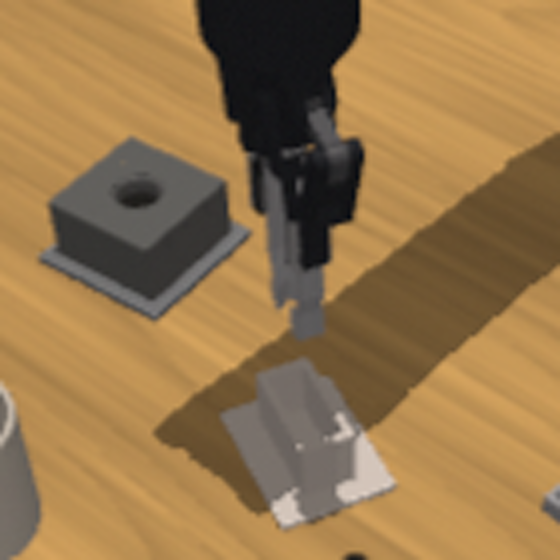

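Request:
move_arm --pt "0.015 0.011 0 0 0 0 0.04" --pt "0.033 0.023 0 0 0 0 0.04" --pt "0.035 0.025 0 0 0 0 0.04" --pt "0.035 0.025 0 0 0 0 0.04" --pt "0.035 0.025 0 0 0 0 0.04" --pt "0.033 0.023 0.01 0 0 0 0.04" --pt "0.018 0.012 0.01 0 0 0 0.04" --pt "0.008 0.005 0 0 0 0 0.04" --pt "0 0 0 0 0 0 0.04" --pt "0 0 0 0 0 0 0.04"

```text
clock: 7.02
position: [0.4665, 0.2133, 0.1527]
ee_rot: [0.216, 0.976, 0.0, 0.0]
ft_force: [0.9, -0.4, -0.9]
grip_width: 0.519
```

```bash
python3 go.py .4663 .214 .13;  python3 - <<'E'
from h import *
s,_=grab('scene','scene4');p,_=grab('top','top4')
P=manip.get_obs()['position']
im=cv2.resize(s[130:230,300:400,::-1],None,fx=6,fy=6,interpolation=2)
# tip predictions
def mark(X,col):
    u,v=proj('scene',X); cv2.circle(im,(int((u-300+.5)*6),int((v-130+.5)*6)),3,col,-1)
a=np.radians(65.2); Y=np.array([np.cos(a),np.sin(a),0]);X=np.array([np.sin(a),-np.cos(a),0])
T=np.array([P[0],P[1],P[2]-.0567])
for sy in(-1,1):
  for sx in(-1,1): mark(T+sy*.0115*Y+sx*.008*X,(0,0,255))
mark(T,(0,255,0))
mark([.4663,.214,.057],(255,0,0)); mark([.4663,.214,.037],(255,0,0))
cv2.imwrite('pics/s4c.png',im)
E
```

```text
t 7.025 p [0.4665 0.2133 0.1527] ft [ 0.94 -0.39 -0.86] w 0.5191 j [-0.78  0.14  0.29  1.87 -0.04  1.13  0.66]
yaw 65.1 tilt xy [0.0006 0.0001]
rotvec deg [ 0.02  0.03 -0.1 ]
delta tool(now) [0.0004 0.0005 0.0227] tool(desired) [0.0004 0.0005 0.0227] dist 0.023
```

View pics/s4c.png

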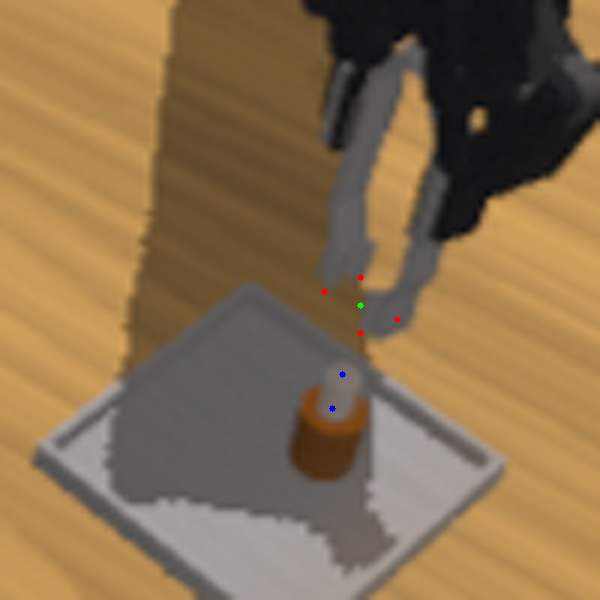

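Request:
move_arm --pt "0 0 0.015 0 0 0 0.04" --pt "0 0 0.015 0 0 0 0.04" --pt "0 0 0.004 0 0 0 0.04" --pt "0 0 0 0 0 0 0.04"

```text
clock: 7.62
position: [0.4656, 0.214, 0.1178]
ee_rot: [0.215, 0.977, -0.0, -0.0]
ft_force: [0.3, 0.4, 0.0]
grip_width: 0.52
```

```bash
python3 go.py .4663 .214 .096;  python3 - <<'E'
from h import *
s,_=grab('scene','scene5')
im=cv2.resize(s[140:220,310:390,::-1],None,fx=7,fy=7,interpolation=2)
cv2.imwrite('pics/s5c.png',im)
E
```

```text
t 7.625 p [0.4656 0.214  0.1178] ft [0.28 0.35 0.01] w 0.52 j [-0.78  0.18  0.28  1.91 -0.06  1.06  0.67]
yaw 65.18 tilt xy [-0.0008 -0.0006]
rotvec deg [-0.05 -0.03 -0.02]
delta tool(now) [-0.0006  0.0003  0.0218] tool(desired) [-0.0006  0.0003  0.0218] dist 0.022
```

View pics/s5c.png

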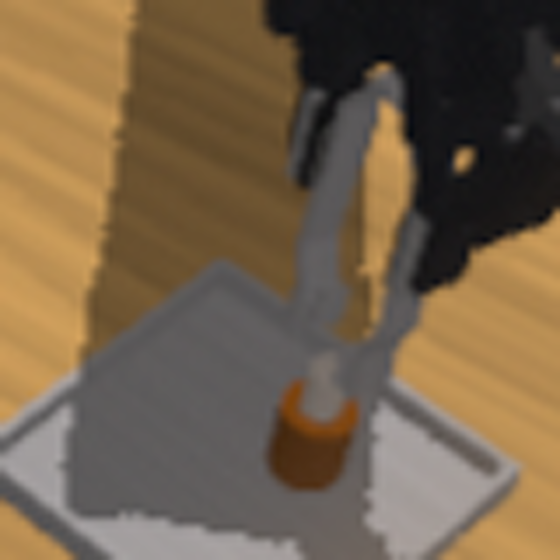

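Run:
```python
from h import *
s,_=load('scene5')
k=9;x0,y0=325,165
im=cv2.resize(s[y0:y0+60,x0:x0+70,::-1],None,fx=k,fy=k,interpolation=2)
P=np.array([.4656,.2140,.1178])
def pt(X):
    u,v=proj('scene',X); return int((u-x0+.5)*k),int((v-y0+.5)*k)
a=np.radians(65.2); Y=np.array([np.cos(a),np.sin(a),0]);X=np.array([np.sin(a),-np.cos(a),0]);Z=np.array([0,0,1.])
T=P-Z*.0567
for sy,c in((-1,(0,0,255)),(1,(0,255,0))):
    f=lambda sx,z,y:pt(T+sy*y*Y+sx*.008*X+Z*z)
    for y in(.012,):
        for A,B in(((-1,0),(1,0)),((1,0),(1,.018)),((1,.018),(-1,.018)),((-1,.018),(-1,0))): cv2.line(im,f(*A,y),f(*B,y),c,1)
for z in(.057,.037):
    q=np.array([pt(np.array([.4663+.007*np.cos(t),.214+.007*np.sin(t),z])) for t in np.linspace(0,6.3,40)]); cv2.polylines(im,[q],True,(255,0,0),1)
cv2.imwrite('pics/s5d.png',im)
```

```text
(no output)
```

View pics/s5d.png

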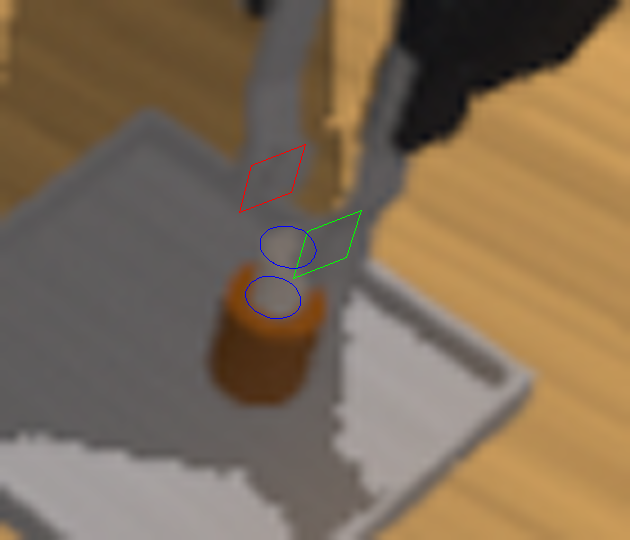

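Request:
move_arm --pt "0 0 0.008 0 0 0 0.04" --pt "0 0 0.008 0 0 0 0.04" --pt "0 0 0.0045 0 0 0 0.04" --pt "0 0 0 0 0 0 0.04"

```text
clock: 8.18
position: [0.4656, 0.214, 0.0974]
ee_rot: [0.215, 0.977, -0.0, -0.0]
ft_force: [-0.0, 0.0, -1.3]
grip_width: 0.524
```

```bash
python3 go.py .4663 .214 .096;  python3 - <<'E'
from h import *
s,_=grab('scene','scene6')
im=cv2.resize(s[140:220,310:390,::-1],None,fx=7,fy=7,interpolation=2)
cv2.imwrite('pics/s6c.png',im)
E
```

```text
t 8.175 p [0.4656 0.214  0.0974] ft [-0.04  0.02 -1.25] w 0.5235 j [-0.77  0.21  0.28  1.93 -0.07  1.02  0.68]
yaw 65.18 tilt xy [-0.0007 -0.0004]
rotvec deg [-0.04 -0.03 -0.02]
delta tool(now) [-0.0007  0.0003  0.0014] tool(desired) [-0.0007  0.0003  0.0014] dist 0.002
```

View pics/s6c.png

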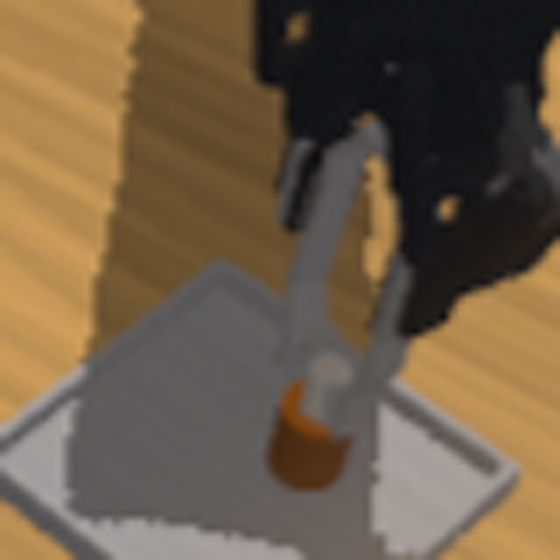

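Request:
move_arm --pt "0 0 0 0 0 0 0" --pt "0 0 0 0 0 0 -0.04" --pt "0 0 0 0 0 0 -0.08" --pt "0 0 0 0 0 0 -0.12" --pt "0 0 0 0 0 0 -0.2" --pt "0 0 0 0 0 0 -0.2" --force 20

```text
clock: 8.98
position: [0.4659, 0.2143, 0.0979]
ee_rot: [0.215, 0.977, 0.0, 0.0]
ft_force: [0.6, 0.1, 0.4]
grip_width: 0.46
```

```bash
python3 go.py .4663 .214 .096
```

```text
t 8.975 p [0.4659 0.2143 0.0979] ft [0.61 0.13 0.42] w 0.4599 j [-0.77  0.21  0.28  1.93 -0.07  1.02  0.68]
yaw 65.19 tilt xy [0.0003 0.0002]
rotvec deg [ 0.02  0.01 -0.01]
delta tool(now) [-0.0004 -0.0001  0.0019] tool(desired) [-0.0004 -0.0001  0.0019] dist 0.002
```

Request:
move_arm --pt "0 0 0.0007 0 0 0 -0.2" --pt "0 0 0.0007 0 0 0 -0.2" --pt "0 0 0 0 0 0 -0.2"

```text
clock: 9.35
position: [0.4665, 0.2144, 0.097]
ee_rot: [0.215, 0.977, 0.001, 0.001]
ft_force: [0.7, -0.2, 4.5]
grip_width: 0.465
```

```bash
python3 go.py .4663 .214 .096
```

```text
t 9.35 p [0.4665 0.2144 0.097 ] ft [ 0.66 -0.24  4.51] w 0.4654 j [-0.77  0.21  0.28  1.93 -0.07  1.01  0.68]
yaw 65.18 tilt xy [0.0014 0.0008]
rotvec deg [ 0.07  0.05 -0.02]
delta tool(now) [ 0.     -0.0004  0.001 ] tool(desired) [ 0.     -0.0004  0.001 ] dist 0.001
```

Request:
move_arm --pt "0 0 -0.003 0 0 0 -0.2" --pt "0 0 -0.01 0 0 0 -0.2" --pt "0 0 -0.015 0 0 0 -0.2" --pt "0 0 -0.02 0 0 0 -0.2" --pt "0 0 -0.02 0 0 0 -0.2" --pt "0 0 -0.015 0 0 0 -0.2" --pt "0 0 0 0 0 0 -0.2"

```text
clock: 10.22
position: [0.4664, 0.2145, 0.1807]
ee_rot: [0.215, 0.977, 0.001, 0.001]
ft_force: [0.3, 0.1, -1.9]
grip_width: 0.466
```

```bash
python3 go.py .5275 -.2187 .185;  python3 - <<'E'
from h import *
s,_=grab('scene','scene7')
im=cv2.resize(s[100:220,300:400,::-1],None,fx=5,fy=5,interpolation=2)
cv2.imwrite('pics/s7c.png',im)
E
```

```text
t 10.225 p [0.4664 0.2145 0.1807] ft [ 0.33  0.12 -1.93] w 0.466 j [-0.79  0.12  0.29  1.84 -0.04  1.19  0.65]
yaw 65.19 tilt xy [0.0018 0.0015]
rotvec deg [ 0.12  0.06 -0.01]
delta tool(now) [-0.2373 -0.3676 -0.0048] tool(desired) [-0.2372 -0.3677 -0.0043] dist 0.438
```

View pics/s7c.png

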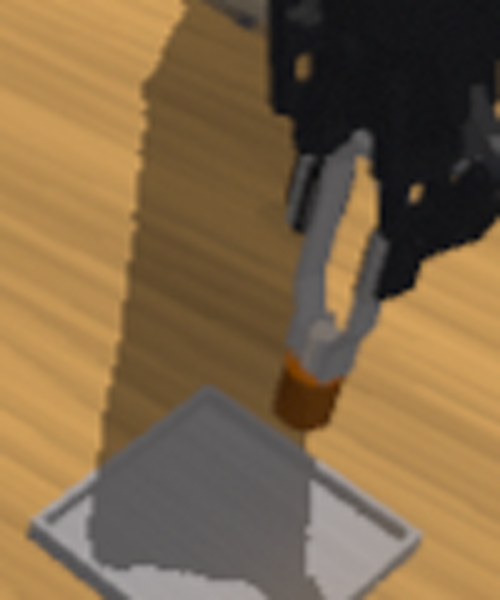

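Request:
move_arm --pt "-0.008 -0.012 0 0 0 0 -0.2" --pt "-0.018 -0.028 0 0 0 0 -0.2" --pt "-0.022 -0.034 0 0 0 0 -0.2" --pt "-0.022 -0.034 0 0 0 0 -0.2" --pt "-0.022 -0.034 0 0 0 0 -0.2" --pt "-0.022 -0.034 0 0 0 0 -0.2" --pt "-0.022 -0.034 0 0 0 0 -0.2" --pt "-0.022 -0.034 0 0 0 0 -0.2" --pt "-0.022 -0.034 0 0 0 0 -0.2" --pt "-0.022 -0.034 0 0 0 0 -0.2"

```text
clock: 11.52
position: [0.5173, -0.1561, 0.1787]
ee_rot: [0.215, 0.977, -0.0, -0.001]
ft_force: [0.6, 0.2, -0.8]
grip_width: 0.464
```

```bash
python3 go.py .5275 -.2187 .185
```

```text
t 11.525 p [ 0.5173 -0.1561  0.1787] ft [ 0.58  0.16 -0.79] w 0.4636 j [-0.33  0.2   0.61  1.78 -0.12  1.2   1.45]
yaw 65.14 tilt xy [-0.0012 -0.0001]
rotvec deg [-0.03 -0.06 -0.06]
delta tool(now) [-0.0356 -0.0525 -0.0063] tool(desired) [-0.0355 -0.0526 -0.0063] dist 0.064
```

Request:
move_arm --pt "-0.018 -0.027 0 0 0 0 -0.2" --pt "-0.01 -0.014 0 0 0 0 -0.2" --pt "-0.004 -0.006 0 0 0 0 -0.2" --pt "0 0 0 0 0 0 -0.2" --pt "0 0 0 0 0 0 -0.2"

```text
clock: 12.15
position: [0.5275, -0.209, 0.1792]
ee_rot: [0.214, 0.977, 0.0, -0.0]
ft_force: [0.7, 0.8, -0.8]
grip_width: 0.462
```

```bash
python3 go.py .5275 -.2187 .150;  python3 - <<'E'
from h import *
s,_=grab('scene','scene8');p,_=grab('top','top8')
im=cv2.resize(s[60:170,150:260,::-1],None,fx=5,fy=5,interpolation=2)
cv2.imwrite('pics/s8c.png',im)
E
```

```text
t 12.15 p [ 0.5275 -0.209   0.1792] ft [ 0.69  0.83 -0.81] w 0.4617 j [-0.24  0.27  0.64  1.72 -0.17  1.21  1.58]
yaw 65.24 tilt xy [-0.0003  0.0006]
rotvec deg [ 0.02 -0.03  0.04]
delta tool(now) [-0.0041 -0.0088  0.0292] tool(desired) [-0.0041 -0.0088  0.0292] dist 0.031
```

View pics/s8c.png

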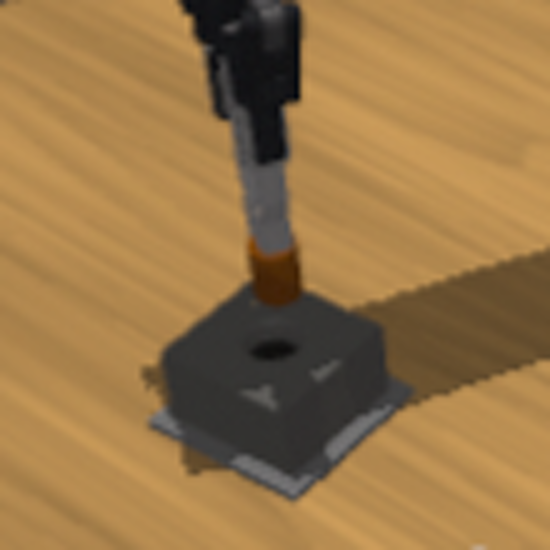

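View pics/top8.png

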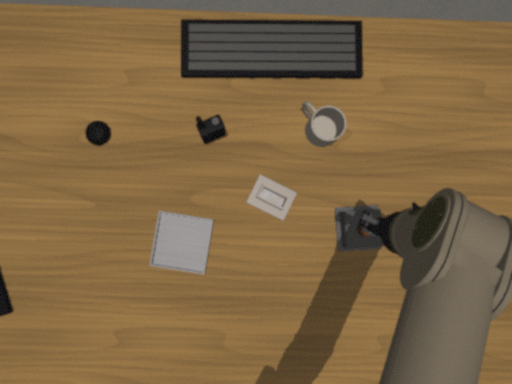

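Request:
move_arm --pt "-0.004 -0.006 0.01 0 0 0 -0.2" --pt "0 -0.003 0.01 0 0 0 -0.2" --pt "0 0 0.004 0 0 0 -0.2" --pt "0 0 0 0 0 0 -0.2" --pt "0 0 0 0 0 0 -0.2"

```text
clock: 12.88
position: [0.5276, -0.2197, 0.1556]
ee_rot: [0.215, 0.977, 0.0, 0.0]
ft_force: [-0.7, 0.3, -1.8]
grip_width: 0.464
```

```bash
python3 go.py .5275 -.2187 .150;  python3 - <<'E'
from meas import *
s,_=grab('scene','scene9');p,_=grab('top','top9')
P=np.array(manip.get_obs()['position'])
k=9;out=[]
for n,im0,(x0,y0,x1,y1) in(('scene',s,(180,95,225,150)),('top',p,(345,205,385,255))):
    im=up(im0,x0,y0,x1,y1,k)[...,::-1].copy()
    def circ(x,y,z,r,c):
        q=np.array([[int((u-x0+.5)*k),int((v-y0+.5)*k)] for u,v in [proj(n,[x+r*np.cos(t),y+r*np.sin(t),z]) for t in np.linspace(0,6.3,50)]]); cv2.polylines(im,[q],True,c,1)
    circ(.5275,-.2187,.052,.015,(255,255,0))
    b=P[2]-.092
    for z in(b,b+.032): circ(P[0],P[1],z,.013,(0,255,0))
    out.append(cv2.copyMakeBorder(im,0,495-im.shape[0],0,0,cv2.BORDER_CONSTANT))
cv2.imwrite('pics/s9c.png',np.hstack(out))
E
```

```text
t 12.875 p [ 0.5276 -0.2197  0.1556] ft [-0.68  0.29 -1.81] w 0.4636 j [-0.22  0.3   0.64  1.73 -0.19  1.17  1.61]
yaw 65.19 tilt xy [0.0004 0.    ]
rotvec deg [ 0.01  0.02 -0.01]
delta tool(now) [0.0005 0.0008 0.0056] tool(desired) [0.0005 0.0008 0.0056] dist 0.006
```

View pics/s9c.png

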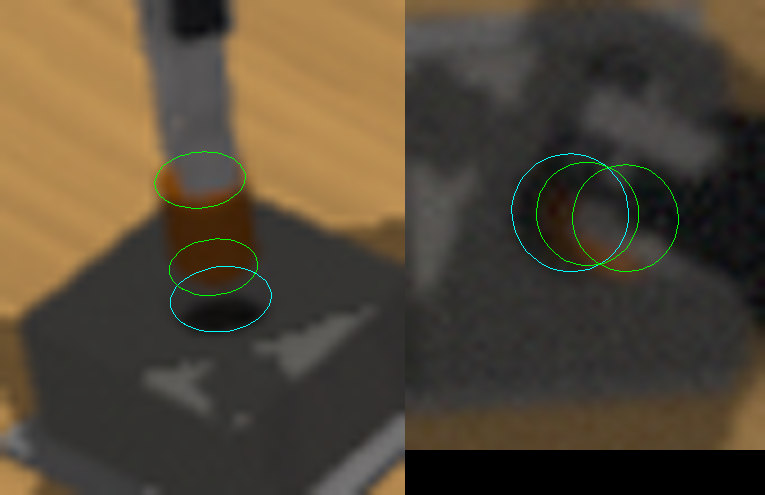

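Request:
move_arm --pt "0.0005 0.0008 0.004 0 0 0 -0.2" --pt "0 0 0.004 0 0 0 -0.2" --pt "0 0 0.004 0 0 0 -0.2" --pt "0 0 0.004 0 0 0 -0.2" --pt "0 0 0 0 0 0 -0.2"

```text
clock: 13.6
position: [0.527, -0.2187, 0.1389]
ee_rot: [0.215, 0.977, 0.0, -0.0]
ft_force: [-0.2, 0.3, -1.9]
grip_width: 0.46
```

```bash
python3 go.py .5275 -.2187 .132;  python3 - <<'E'
from meas import *
s,_=grab('scene','scene10')
cv2.imwrite('pics/s10c.png',up(s,170,80,235,155,8)[...,::-1])
E
```

```text
t 13.6 p [ 0.527  -0.2187  0.1389] ft [-0.23  0.34 -1.88] w 0.4603 j [-0.22  0.32  0.63  1.75 -0.21  1.14  1.62]
yaw 65.18 tilt xy [-0.0007  0.0002]
rotvec deg [-0.01 -0.04 -0.02]
delta tool(now) [-0.0004  0.0002  0.0069] tool(desired) [-0.0004  0.0002  0.0069] dist 0.007
```

View pics/s10c.png

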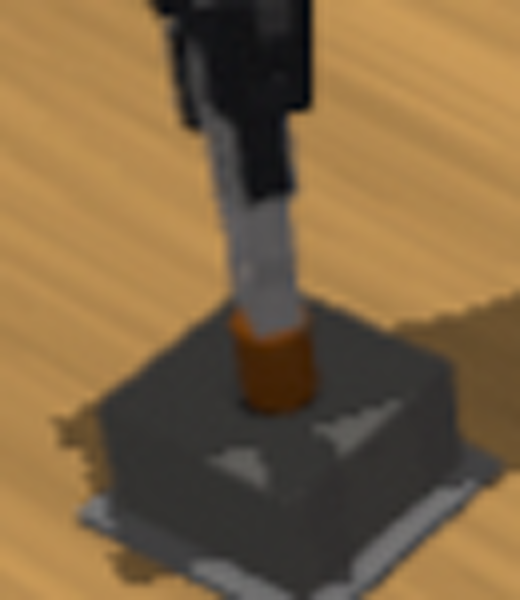

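Request:
move_arm --pt "0 0 0.002 0 0 0 -0.2" --pt "0 0 0.002 0 0 0 -0.2" --pt "0 0 0.002 0 0 0 -0.2" --pt "0 0 0.002 0 0 0 -0.2" --pt "0 0 0 0 0 0 -0.2"

```text
clock: 14.28
position: [0.5273, -0.2188, 0.1314]
ee_rot: [0.215, 0.977, 0.0, 0.0]
ft_force: [-0.1, -0.5, 0.1]
grip_width: 0.464
```

Request:
move_arm --pt "0 0 0.001 0 0 0 -0.2" --pt "0 0 0.001 0 0 0 -0.2" --pt "0 0 0.001 0 0 0 -0.2"

```text
clock: 14.65
position: [0.5274, -0.2188, 0.1284]
ee_rot: [0.215, 0.977, 0.0, 0.0]
ft_force: [0.6, 0.1, 2.8]
grip_width: 0.463
```

Request:
move_arm --pt "0 0 0.001 0 0 0 -0.2" --pt "0 0 0.001 0 0 0 -0.2"

```text
clock: 14.9
position: [0.5273, -0.2188, 0.1263]
ee_rot: [0.215, 0.977, 0.0, 0.0]
ft_force: [-0.1, 0.3, 2.9]
grip_width: 0.46
```

Request:
move_arm --pt "0 0 0.0007 0 0 0 -0.2"

```text
clock: 15.02
position: [0.5273, -0.2188, 0.1256]
ee_rot: [0.215, 0.977, 0.0, 0.0]
ft_force: [-0.6, 0.3, 2.7]
grip_width: 0.463
```

Request:
move_arm --pt "0 0 0.0007 0 0 0 -0.2"

```text
clock: 15.15
position: [0.5273, -0.2188, 0.125]
ee_rot: [0.215, 0.977, 0.0, 0.0]
ft_force: [0.1, 0.6, 2.6]
grip_width: 0.465
```

Request:
move_arm --pt "0 0 0.0007 0 0 0 -0.2"

```text
clock: 15.28
position: [0.5273, -0.2188, 0.1242]
ee_rot: [0.215, 0.977, 0.0, 0.0]
ft_force: [-0.5, 0.3, 2.8]
grip_width: 0.463
```

Request:
move_arm --pt "0 0 0.0007 0 0 0 -0.2"

```text
clock: 15.4
position: [0.5273, -0.2188, 0.1236]
ee_rot: [0.215, 0.977, 0.0, 0.0]
ft_force: [-0.8, 0.2, 3.4]
grip_width: 0.461
```

Request:
move_arm --pt "0 0 0.0007 0 0 0 -0.2"

```text
clock: 15.52
position: [0.5273, -0.2188, 0.1228]
ee_rot: [0.215, 0.977, 0.0, 0.0]
ft_force: [0.3, 0.4, 3.1]
grip_width: 0.463
```

Request:
move_arm --pt "0 0 0.0007 0 0 0 -0.2"

```text
clock: 15.65
position: [0.5273, -0.2188, 0.1221]
ee_rot: [0.215, 0.977, 0.0, 0.0]
ft_force: [0.1, 0.3, 2.7]
grip_width: 0.461
```

Request:
move_arm --pt "0 0 0.0007 0 0 0 -0.2"

```text
clock: 15.78
position: [0.5273, -0.2188, 0.1214]
ee_rot: [0.215, 0.977, 0.0, 0.0]
ft_force: [0.4, -1.2, 2.7]
grip_width: 0.463
```

Request:
move_arm --pt "0 0 0.0007 0 0 0 -0.2"

```text
clock: 15.9
position: [0.5274, -0.2188, 0.1209]
ee_rot: [0.215, 0.977, 0.0, 0.0]
ft_force: [-1.3, 0.1, 5.3]
grip_width: 0.467
```

Request:
move_arm --pt "0 0 0.0006 0 0 0 -0.2"

```text
clock: 16.02
position: [0.5274, -0.2189, 0.1205]
ee_rot: [0.215, 0.977, 0.0, 0.0]
ft_force: [-1.1, 0.7, 5.5]
grip_width: 0.468
```

Request:
move_arm --pt "0 0 0.0005 0 0 0 -0.2"

```text
clock: 16.15
position: [0.5275, -0.2189, 0.12]
ee_rot: [0.215, 0.977, 0.0, 0.0]
ft_force: [-1.5, -0.2, 5.8]
grip_width: 0.461
```

Request:
move_arm --pt "0 0 0.0005 0 0 0 -0.2"

```text
clock: 16.27
position: [0.5274, -0.2189, 0.1195]
ee_rot: [0.215, 0.977, 0.0, 0.0]
ft_force: [-0.7, 1.0, 5.6]
grip_width: 0.463
```

Request:
move_arm --pt "0 0 0.0005 0 0 0 -0.2"

```text
clock: 16.4
position: [0.5275, -0.2188, 0.119]
ee_rot: [0.215, 0.977, 0.0, 0.0]
ft_force: [-1.2, 0.2, 6.1]
grip_width: 0.463
```

```bash
python3 go.py;  python3 - <<'E'
from meas import *
s,_=grab('scene','scene11')
cv2.imwrite('pics/s11c.png',up(s,170,80,235,155,8)[...,::-1])
E
```

```text
t 16.4 p [ 0.5275 -0.2188  0.119 ] ft [-1.16  0.21  6.09] w 0.4628 j [-0.21  0.34  0.63  1.77 -0.22  1.1   1.63]
yaw 65.18 tilt xy [0.0005 0.0001]
rotvec deg [ 0.02  0.02 -0.02]
```

View pics/s11c.png

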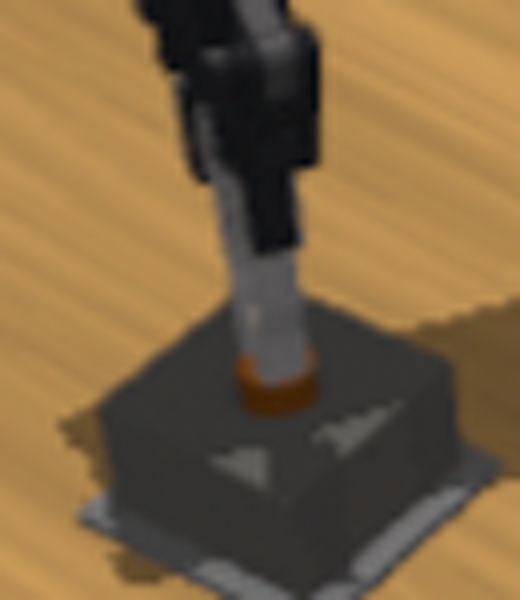

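Request:
move_arm --pt "0 0 0.0005 0 0 0 -0.2"

```text
clock: 16.58
position: [0.5275, -0.2189, 0.1185]
ee_rot: [0.215, 0.977, 0.0, 0.0]
ft_force: [-1.6, -0.1, 6.6]
grip_width: 0.465
```

Request:
move_arm --pt "0 0 0.0005 0 0 0 -0.2"

```text
clock: 16.7
position: [0.5274, -0.2189, 0.118]
ee_rot: [0.215, 0.977, 0.0, 0.0]
ft_force: [-1.4, 0.9, 4.9]
grip_width: 0.461
```

Request:
move_arm --pt "0 0 0.0005 0 0 0 -0.2"

```text
clock: 16.82
position: [0.5274, -0.2188, 0.1175]
ee_rot: [0.215, 0.977, 0.0, 0.0]
ft_force: [-1.6, -0.6, 5.9]
grip_width: 0.464
```

Request:
move_arm --pt "0 0 0.0005 0 0 0 -0.2"

```text
clock: 16.95
position: [0.5275, -0.2189, 0.1171]
ee_rot: [0.215, 0.977, 0.0, 0.0]
ft_force: [-1.5, 0.7, 10.7]
grip_width: 0.466
```

```bash
python3 go.py;  python3 - <<'E'
from meas import *
s,_=grab('scene','scene12'); a,_=load('scene10')
cv2.imwrite('pics/s12c.png',np.hstack([up(a,180,88,225,140,8)[...,::-1],up(s,180,95,225,147,8)[...,::-1]]))
E
```

```text
t 16.95 p [ 0.5275 -0.2189  0.1171] ft [-1.49  0.66 10.69] w 0.466 j [-0.21  0.35  0.63  1.77 -0.23  1.09  1.63]
yaw 65.18 tilt xy [ 0.0007 -0.    ]
rotvec deg [ 0.02  0.03 -0.02]
```

View pics/s12c.png

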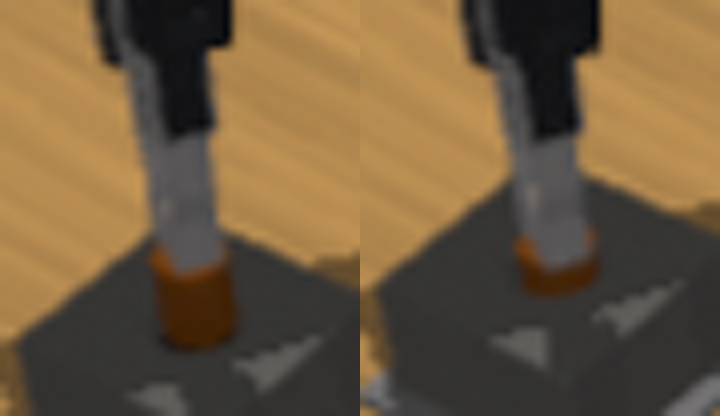

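Request:
move_arm --pt "0 0 0.0001 0 0 0 -0.2" --pt "0 0 0 0 0 0 -0.2"

```text
clock: 17.25
position: [0.5275, -0.219, 0.1171]
ee_rot: [0.215, 0.977, 0.0, 0.0]
ft_force: [-1.8, 0.2, 8.0]
grip_width: 0.464
```

Request:
move_arm --pt "0 0 0 0 0 0 -0.2" --pt "0 0 0 0 0 0 -0.2"

```text
clock: 17.5
position: [0.5275, -0.219, 0.1171]
ee_rot: [0.215, 0.977, 0.0, 0.0]
ft_force: [-2.3, -0.1, 7.5]
grip_width: 0.458
```

Request:
move_arm --pt "0 0 0.0003 0 0 0 -0.2"

```text
clock: 17.62
position: [0.5276, -0.219, 0.1171]
ee_rot: [0.215, 0.977, 0.0, 0.0]
ft_force: [-1.7, 1.5, 11.4]
grip_width: 0.464
```

Request:
move_arm --pt "0 0 0 0 0 0 -0.2"

```text
clock: 17.75
position: [0.5276, -0.219, 0.1171]
ee_rot: [0.215, 0.977, 0.0, 0.0]
ft_force: [-1.7, 0.4, 10.0]
grip_width: 0.463
```

Request:
move_arm --pt "0 0 0.0002 0 0 0 -0.2" --pt "0 0 0 0 0 0 -0.2"

```text
clock: 18.0
position: [0.5277, -0.2191, 0.1171]
ee_rot: [0.215, 0.977, 0.0, 0.001]
ft_force: [-2.3, 0.5, 11.1]
grip_width: 0.467
```

Request:
move_arm --pt "0 0 0 0 0 0 -0.2" --pt "0 0 0 0 0 0 -0.2"

```text
clock: 18.25
position: [0.5277, -0.2191, 0.1171]
ee_rot: [0.215, 0.977, 0.0, 0.001]
ft_force: [-2.4, 1.3, 11.2]
grip_width: 0.462
```

Request:
move_arm --pt "0 0 0 0 0 0 -0.2" --pt "0 0 0 0 0 0 -0.2"

```text
clock: 18.5
position: [0.5277, -0.2191, 0.1171]
ee_rot: [0.215, 0.977, 0.0, 0.001]
ft_force: [-2.3, 1.4, 11.4]
grip_width: 0.463
```

Request:
move_arm --pt "0 0 -0.0004 0 0 0 -0.2" --pt "0 0 -0.0004 0 0 0 -0.15" --pt "0 0 0 0 0 0 -0.1" --pt "0 0 0 0 0 0 -0.05" --pt "0 0 0 0 0 0 0" --pt "0 0 0 0 0 0 0.04" --pt "0 0 0 0 0 0 0.05" --pt "0 0 0 0 0 0 0.05"

```text
clock: 19.5
position: [0.5272, -0.2187, 0.1168]
ee_rot: [0.215, 0.977, 0.0, -0.0]
ft_force: [0.5, 1.0, 2.5]
grip_width: 0.527
```

```bash
python3 go.py;  python3 - <<'E'
from meas import *
s,_=grab('scene','scene13')
cv2.imwrite('pics/s13c.png',up(s,170,80,235,150,8)[...,::-1])
E
```

```text
t 19.5 p [ 0.5272 -0.2187  0.1168] ft [0.52 0.99 2.52] w 0.5273 j [-0.21  0.35  0.62  1.77 -0.23  1.09  1.63]
yaw 65.18 tilt xy [-0.0001  0.0002]
rotvec deg [ 0.01 -0.01 -0.02]
```

View pics/s13c.png

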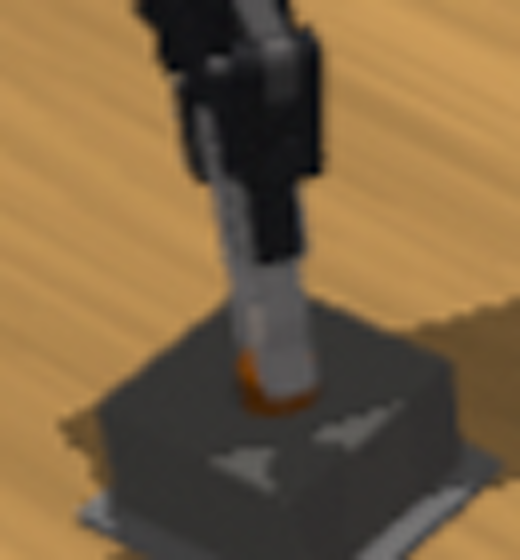

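Request:
move_arm --pt "0 0 -0.002 0 0 0 0.05" --pt "0 0 -0.005 0 0 0 0.05" --pt "0 0 -0.01 0 0 0 0.05" --pt "0 0 -0.015 0 0 0 0.05" --pt "0 0 -0.02 0 0 0 0.05" --pt "0 0 -0.01 0 0 0 0.05" --pt "0 0 0 0 0 0 0.05"

```text
clock: 20.42
position: [0.5277, -0.2189, 0.1798]
ee_rot: [0.215, 0.977, 0.0, 0.001]
ft_force: [0.4, -0.3, -1.0]
grip_width: 0.524
```

```bash
python3 go.py .5955 -.0098 .18;  python3 - <<'E'
from meas import *
s,_=grab('scene','scene14')
cv2.imwrite('pics/s14c.png',up(s,160,60,235,150,6)[...,::-1])
E
```

```text
t 20.425 p [ 0.5277 -0.2189  0.1798] ft [ 0.44 -0.29 -0.95] w 0.5245 j [-0.23  0.28  0.65  1.71 -0.18  1.21  1.6 ]
yaw 65.19 tilt xy [ 0.0016 -0.0001]
rotvec deg [ 0.04  0.09 -0.01]
delta tool(now) [ 2.620e-02  2.183e-01 -1.000e-04] tool(desired) [ 2.620e-02  2.183e-01 -2.000e-04] dist 0.22
```

View pics/s14c.png

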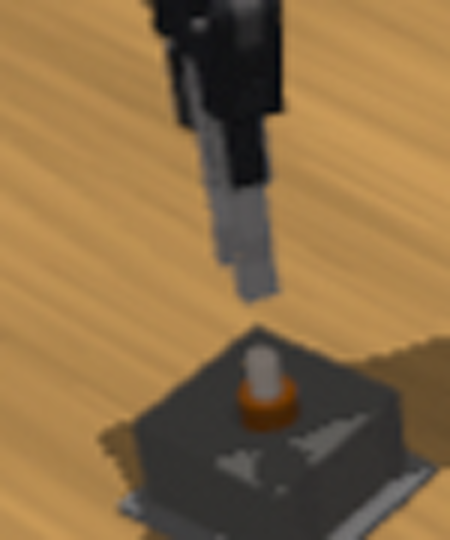

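Request:
move_arm --pt "0.002 0.015 0 0 0 0 0.05" --pt "0.004 0.035 0 0 0 0 0.05" --pt "0.005 0.04 0 0 0 0 0.05" --pt "0.005 0.04 0 0 0 0 0.05" --pt "0.005 0.04 0 0 0 0 0.05" --pt "0.003 0.03 0 0 0 0 0.05" --pt "0.002 0.014 0 0 0 0 0.05" --pt "0 0.004 0 0 0 0 0.05" --pt "0 0 0 0 0 0 0.05" --pt "0 0 0 0 0 0 0.05"

```text
clock: 21.72
position: [0.5949, -0.0114, 0.179]
ee_rot: [0.216, 0.976, -0.0, 0.0]
ft_force: [-0.3, 0.1, 0.2]
grip_width: 0.524
```

```bash
python3 go.py .5957 -.0099 .125;  python3 - <<'E'
from meas import *
s,_=grab('scene','scene15');p,_=grab('top','top15'); P=np.array(manip.get_obs()['position'])
x0,y0,k=215,95,8
im=up(s,215,95,285,165,8)[...,::-1].copy()
a=np.radians(65.2); Y=np.array([np.cos(a),np.sin(a),0]);X=np.array([np.sin(a),-np.cos(a),0]);Z=np.array([0,0,1.])
def pt(q): u,v=proj('scene',q); return int((u-x0+.5)*k),int((v-y0+.5)*k)
for sy,c in((-1,(0,0,255)),(1,(0,255,0))):
    f=lambda A:pt(P-Z*.0567+sy*.012*Y+A[0]*.008*X+Z*A[1])
    for A,B in(((-1,0),(1,0)),((1,0),(1,.018)),((1,.018),(-1,.018)),((-1,.018),(-1,0))): cv2.line(im,f(A),f(B),c,1)
cv2.imwrite('pics/s15c.png',im)
E
```

```text
t 21.725 p [ 0.5949 -0.0114  0.179 ] ft [-0.31  0.14  0.22] w 0.5236 j [-0.49  0.32  0.54  1.64 -0.17  1.23  1.21]
yaw 65.07 tilt xy [ 0.     -0.0003]
rotvec deg [-0.01  0.01 -0.13]
delta tool(now) [-0.      0.0017  0.054 ] tool(desired) [-0.      0.0017  0.054 ] dist 0.054
```

View pics/s15c.png

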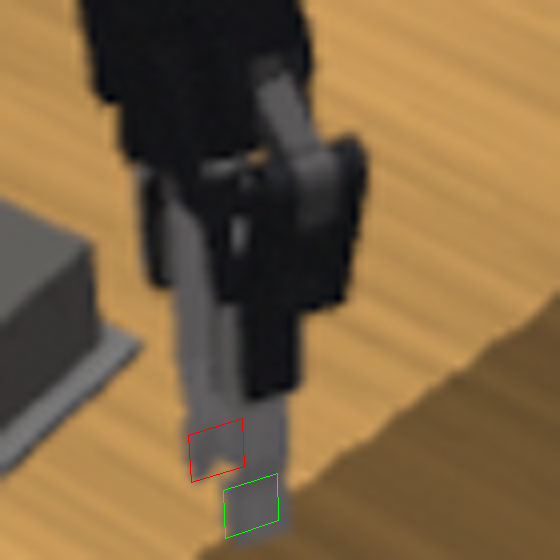

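Request:
move_arm --pt "0 0.0017 0.02 0 0 0 0.05" --pt "0 0 0.025 0 0 0 0.05" --pt "0 0 0.022 0 0 0 0.05" --pt "0 0 0 0 0 0 0.05"

```text
clock: 22.32
position: [0.5948, -0.0089, 0.1106]
ee_rot: [0.215, 0.977, -0.001, -0.001]
ft_force: [-0.1, 0.3, -0.5]
grip_width: 0.525
```

```bash
python3 go.py .5957 -.0099 .063;  python3 - <<'E'
from meas import *
s,_=grab('scene','scene16')
cv2.imwrite('pics/s16c.png',up(s,215,130,285,210,7)[...,::-1])
E
```

```text
t 22.325 p [ 0.5948 -0.0089  0.1106] ft [-0.06  0.28 -0.48] w 0.5252 j [-0.48  0.39  0.52  1.71 -0.21  1.1   1.24]
yaw 65.15 tilt xy [-0.0029 -0.0004]
rotvec deg [-0.09 -0.14 -0.05]
delta tool(now) [-0.0014 -0.0004  0.0476] tool(desired) [-0.0013 -0.0005  0.0476] dist 0.048
```

View pics/s16c.png

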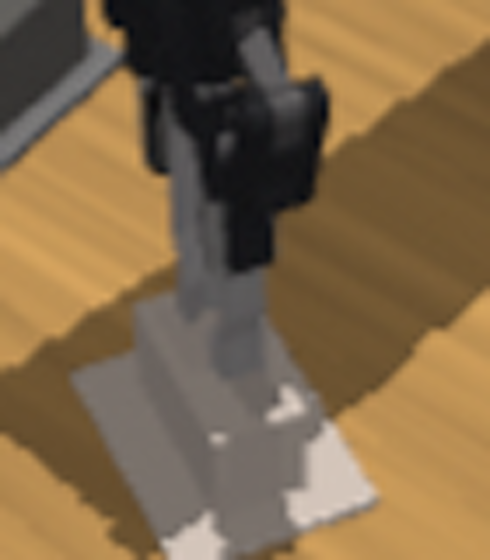

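Jaws are lined up over the pot, tips at about (190,305) and (240,375) in the crop. I'll lower them.

Request:
move_arm --pt "-0.001 0 0.012 0 0 0 0.05" --pt "0 0 0.014 0 0 0 0.05" --pt "0 0 0.012 0 0 0 0.05" --pt "0 0 0.006 0 0 0 0.05" --pt "0 0 0 0 0 0 0.05"

```text
clock: 23.0
position: [0.5965, -0.0089, 0.0674]
ee_rot: [0.215, 0.977, -0.0, -0.0]
ft_force: [-0.0, 0.1, -0.4]
grip_width: 0.522
```

```bash
python3 go.py .5957 -.0099 .062
```

```text
t 23.0 p [ 0.5965 -0.0089  0.0674] ft [-0.03  0.08 -0.39] w 0.5222 j [-0.46  0.45  0.5   1.74 -0.24  1.02  1.26]
yaw 65.19 tilt xy [-0.0009 -0.0001]
rotvec deg [-0.03 -0.04 -0.01]
delta tool(now) [ 0.0003 -0.0012  0.0054] tool(desired) [ 0.0003 -0.0012  0.0054] dist 0.006
```

Request:
move_arm --pt "0 -0.001 0.002 0 0 0 0.05" --pt "0 0 0.002 0 0 0 0.05" --pt "0 0 0 0 0 0 0.05"

```text
clock: 23.38
position: [0.5964, -0.0098, 0.0639]
ee_rot: [0.215, 0.977, 0.0, -0.0]
ft_force: [0.4, -0.2, -0.5]
grip_width: 0.528
```

Request:
move_arm --pt "0 0 0.001 0 0 0 0.05" --pt "0 0 0 0 0 0 0.05"

```text
clock: 23.62
position: [0.5964, -0.0098, 0.0629]
ee_rot: [0.215, 0.977, 0.0, 0.0]
ft_force: [-0.4, 0.8, -0.3]
grip_width: 0.524
```

Request:
move_arm --pt "0 0 0.001 0 0 0 0.05" --pt "0 0 0 0 0 0 0.05"

```text
clock: 23.88
position: [0.5965, -0.0098, 0.062]
ee_rot: [0.215, 0.977, 0.0, 0.0]
ft_force: [1.1, 0.0, -0.4]
grip_width: 0.524
```

Request:
move_arm --pt "0 0 0.001 0 0 0 0.05" --pt "0 0 0 0 0 0 0.05"

```text
clock: 24.12
position: [0.5971, -0.0097, 0.0616]
ee_rot: [0.215, 0.977, 0.0, 0.001]
ft_force: [-0.9, -0.3, 5.6]
grip_width: 0.527
```

Request:
move_arm --pt "0 0 -0.0005 0 0 0 0.08" --pt "0 0 0 0 0 0 0.12" --pt "0 0 0 0 0 0 0.16" --pt "0 0 0 0 0 0 0.25" --pt "0 0 0 0 0 0 0.5" --pt "0 0 0 0 0 0 1" --pt "0 0 0 0 0 0 1" --pt "0 0 0 0 0 0 1" --pt "0 0 0 0 0 0 1"

```text
clock: 25.25
position: [0.5964, -0.0098, 0.0614]
ee_rot: [0.215, 0.977, 0.0, 0.0]
ft_force: [0.3, 0.5, 0.2]
grip_width: 1.002
```

Request:
move_arm --pt "0 0 -0.01 0 0 0 1" --pt "0 0 -0.02 0 0 0 1" --pt "0 0 -0.03 0 0 0 1" --pt "0 0 -0.04 0 0 0 1" --pt "0 0 -0.04 0 0 0 1" --pt "0 0 -0.03 0 0 0 1" --pt "0 0 0 0 0 0 1"

```text
clock: 26.12
position: [0.5977, -0.0101, 0.2355]
ee_rot: [0.215, 0.977, 0.001, 0.003]
ft_force: [0.1, -0.6, 0.3]
grip_width: 0.998
```

```bash
python3 go.py;  python3 - <<'E'
from meas import *
s,_=grab('scene','scene17');p,_=grab('top','top17')
cv2.imwrite('pics/s17c.png',cv2.resize(s[90:220,160:290,::-1],None,fx=4.5,fy=4.5,interpolation=2))
E
```

```text
t 26.125 p [ 0.5977 -0.0101  0.2355] ft [ 0.1  -0.57  0.32] w 0.9977 j [-0.51  0.28  0.55  1.56 -0.15  1.33  1.2 ]
yaw 65.16 tilt xy [0.0059 0.0011]
rotvec deg [ 0.2   0.28 -0.04]
```

View pics/s17c.png

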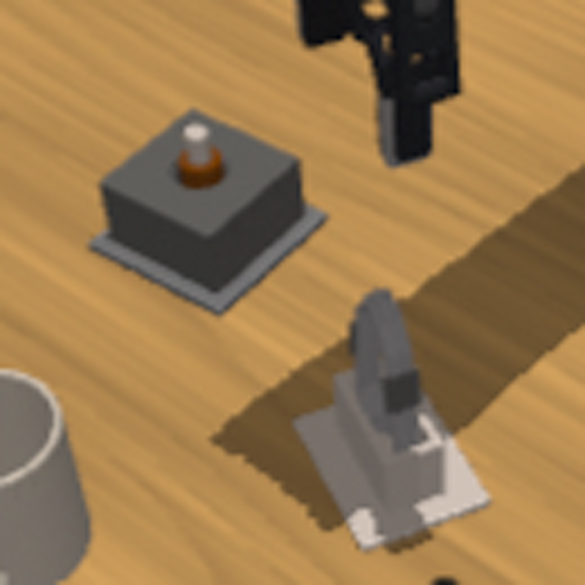

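Run:
```python
from meas import *
p,d=load('top17'); s,ds=load('scene17')
for n,D in(('top',d),('scene',ds)):
    W=cloud(n,D)
    for nm,c,lo in(('cap',(.5275,-.2187),.07),('tongs',(.5955,-.0098),.105)):
        m=(np.hypot(W[...,0]-c[0],W[...,1]-c[1])<.03)&(W[...,2]>lo)&(W[...,2]<.16)
        if m.any(): print(n,nm,m.sum(),W[m].mean(0).round(4),'zmax/90%',W[m][:,2].max().round(4),np.percentile(W[m][:,2],80).round(4))
b=(196,114,212,136); im=up(s,*b); f=im.astype(int); m=f.min(-1)>150
c=big(m); (cc,a,an)=cv2.fitEllipse(c); q=px(cc,*b[:2]); print('cap top px',q,np.array(a)/8)
for z in(.076,.081,.086): print(z,proj('scene',[.5275,-.2187,z]))
a,_=load('scene0'); 
for nm,(x0,y0,x1,y1) in dict(mug=(130,165,190,240),radio=(230,215,272,282),mouse=(345,325,395,375)).items():
    print(nm,np.abs(a[y0:y1,x0:x1].astype(int)-s[y0:y1,x0:x1]).mean().round(2))
```

```text
top cap 20 [ 0.5271 -0.2222  0.0802] zmax/90% 0.0833 0.0819
top tongs 4 [0.6003 0.0078 0.1075] zmax/90% 0.11 0.1084
scene cap 29 [ 0.5287 -0.2165  0.0781] zmax/90% 0.0838 0.0816
scene tongs 110 [ 0.5997 -0.0032  0.1187] zmax/90% 0.1308 0.126
cap top px [203.0251646  118.95313978] [2.89022923 4.38102102]
0.076 (np.float64(202.96997258024382), np.float64(120.63112159901621))
0.081 (np.float64(202.7384606568989), np.float64(119.12199992540242))
0.086 (np.float64(202.50515189272681), np.float64(117.60116545792009))
mug 5.46
radio 3.87
mouse 4.17
```

```bash
python3 -c "
from workcell import manip; print(manip.hand_in())"
```

```text
the job is handed in; nothing more can be done
None
```

The vial is pressed into the carrier's well and released, the tongs stand back in their stand, and the job is handed in at about 26 s; no verdict was reported.

- **Carry:** I squeezed the tongs on the cap at 20 N, the gripper's lowest force, and lifted the vial from the tray to the well. I saw no contact between the gripper and the vial.
- **Press:** The sliding rest moved at about 4 N, and the stop came at about 23 mm depth. The cap then slid about 4 mm up through the jaws at roughly 7 N until the tips met the shoulder. The push dropped to about 9 N at first. I raised it, and it then held at about 12.5 N (wrist force plus the weight carried) for about half a second, slightly under the 13 N asked.
- **Vial:** In the last pictures it stands upright and centred, with its cap top at about 81 mm, so its underside is about 29 mm above the carrier's base.
- **Tongs:** They stand upright in the stand with their top at about 130 mm, against 129 mm expected. The arm partly hid them from the top camera, so this rests on the scene view and on the floor contact felt when I set them down (5.6 N).
- **Bystanders and arm:** I never went near the radio, mug or mouse, and their areas in the pictures differ only slightly from the start. The gripper is open, well above everything.

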